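Line up the lid of a sandwich iron and drive its hinge pin home

TASK

The cast sandwich iron on the wooden board has been washed and its hinge has to go back together. Push the loose upper half back until its hinge tongue is all the way in between the two ears of the lower half and the holes line up; then push the started hinge pin through both ears and the tongue until its head sits against the ear. Leave the iron lying closed, and do not shift the bowl, the pepper mill or the spice jar.

Things in the scene. Friction and masses are not known exactly. Their poses are not given: they have to be found in the camera images.
- iron: lower half of a round sandwich iron, dark grey cast metal, fixed on the board (board top z = 0.059). Origin: centre of its underside; +x points to the hinge, -x to its grip lug, z up. Plate 150 mm in diameter, flat top 22 mm up. Lug 34 mm wide, ends at x = -100, 4 to 17 mm high. Hinge: two ears, barrels 24 mm in diameter with 10 mm holes along y
- hinge_mid (a point): on the lower half: middle of the 31 mm gap between the ears, on the hinge axis (iron frame x = 100, y = 0, z = 34 mm). Along the iron's y the pin's ear fills -47.5 to -15.5 mm, the far ear +15.5 to +37.5 mm. A low wall behind the gap stops the tongue with the holes in line to within 1 mm; it cannot go farther
- lid: upper half, dark grey, loose, 0.5 to 0.9 kg, lying flat on the lower half, 36 to 46 mm back from its closed place (towards its lug), up to 4 mm sideways, turned up to 0.045 rad; a push of 3 to 8 N slides it. Axes as the iron's; origin: centre of its underside, 22 mm above the iron's origin and over it when closed. Plate 150 mm in diameter, 21 mm thick, three low ribs on top
- lid_eye (a point): on the upper half: centre of the 10.8 mm hole in its tongue (lid frame x = 100, y = 0, z = 12 mm); it meets hinge_mid when the tongue is fully in. The tongue is 28 mm wide and ends in a barrel 24 mm in diameter; cheeks in front of the ears flare out to 52 mm apart and lead it in
- lid_lug (a point): on the upper half: centre of the flat end of its grip lug (lid frame x = -100, y = 0, z = 11 mm); the end is 34 mm wide and 14 mm high, the place to push towards lid +x
- pin: bright steel hinge pin, 50 g, loose, lying level, started in the ear at the iron's -y side, nose 2 to 7 mm short of the gap, head drooping up to 6 mm. Shank 9 mm in diameter, 91 mm long. Origin: on its axis where head meets shank; +y points to the nose, the way to push. Head: 19 mm disc, y = -8 to 0 mm. Home: origin at y = -47.5 mm in the iron's frame, 61 to 66 mm on; takes under 10 N
- pin_nose (a point): tip of the pin's nose, 91 mm from its origin along +y; a round end
- bowl: white bowl, 150 mm diameter, 69 mm high, left on the board; origin under its centre; leave alone
- pepper_mill: brown wooden pepper mill, 58 mm diameter, 170 mm high, left on the board; origin under its centre; leave alone
- spice_jar: spice jar with dark cap, 45 mm diameter, 105 mm high, on the counter to the right of the range; origin under its centre; leave alone

How it is judged:
On the way:
1. the tongue is in between the ears, its hole in line with theirs (distance between lid_eye and hinge_mid below 0.0045 m), for 0.2 s.
At the end, for the whole second after the job is handed in: The lid lies closed and level (within 0.04 rad) with the hole of its tongue within 4.5 mm of the middle of the hinge; the pin is through both ears and the tongue (nose within 3 mm of the hinge axis, pin within 0.05 rad of it), its head within 4 mm of the ear; all at rest (distance between lid_eye and hinge_mid below 0.0045 m and angle between lid's own z axis and vertical below 0.04 rad and y of pin in the frame of iron above -0.0515 m and angle between the y axis of pin and the y axis of iron, either way round below 0.05 rad and x of pin_nose in the frame of iron between 0.097 and 0.103 m and z of pin_nose in the frame of iron between 0.031 and 0.037 m and linear speed of each of lid, pin below 0.02 m/s); the robot touches nothing.
It fails at once if the bowl is shifted more than 30 mm (distance of bowl from where it was at the start of the episode above 0.03 m).
It fails at once if the pepper mill is shifted more than 30 mm or tipped (distance of pepper_mill from where it was at the start of the episode above 0.03 m or angle between pepper_mill's own z axis and vertical above 0.5 rad).
It fails at once if the spice jar is shifted more than 30 mm (distance of spice_jar from where it was at the start of the episode above 0.03 m).
It also fails if it takes over 58 s, if anything falls off the work surface, if the arm or the gripper's body presses on something with over 40 N, if the wrist force passes 120 N, or if a joint passes its speed limit or range.

ROBOT

A 6-joint arm with a two-finger parallel gripper is mounted at the origin on a cart in front of the work surface, level with it; the furniture and walls round the work are solid. World frame = base frame: x ahead of the robot, y to its left, z up, the work surface at z = 0. Lengths are in m, angles in rad, forces in N, time in s.
With the tool pointing down it reaches from about 0.375 to 0.9 m from the base axis. Payload 3.1 kg.
Tool frame: the origin (TCP) lies between the finger pads; the fingertips stand manip.finger_overhang ahead of it and the grasp point (between the pads) lies 5 mm behind it (manip.finger_overhang is the distance from the TCP to the fingertips, in m); z points along the fingers, y is the line along which they close (so a half turn about z gives the same grasp; the last joint's range is limited). The gripper opens to 85 mm and grips with 20 to 120 N. Pads are 22 mm wide; open, the fingers measure 114 mm over their backs; the gripper's body (76 mm by 85 mm) begins 54 mm behind the grasp point. The pads swing forward as they close: fully open they stand 13 mm farther back than shut.
Start: joints at [1.153, 0.527, 1.433, -0, 1.181, -0.178], TCP at [0.148, 0.607, 0.245] pointing down, gripper open.
Joint ranges: [-3.08, 3.08], [-0.75, 2.2], [0.22, 2.44], [-1.43, 4.57], [0, 2.65], [-2.85, 2.85]. Speed limits (rad/s): [2.79, 2.79, 3.14, 3.14, 3.14, 3.14].

INTERFACE

Orientations are given as a unit quaternion [x, y, z, w].
In Python, from station import manip gives the robot as it stands.
- The arm moves only by the tool drive_tool, never from a script. Its argument "plan" is a list of rows, each a list of 7 numbers: the shift along the tool's x, y, z in m, then the turn, a rotation vector about the tool's x, y, z in degrees, then the opening, from -1 (shut) to 1 (fully open). In form: [[x, y, z, wx, wy, wz, gripper], ...]. A call has 1 to 10 rows; each row shifts and turns the commanded pose from where the row before left it, along the tool's axes as they then stand; what a row does not reach is not made up. A row lasts 1/10 s, in which the tool goes at most 50 mm and 8.59 degrees, less where a joint would pass 70% of its speed; a pose out of reach is approached as far as the arm can. A call is refused whole if a number of a shift passes 0.05 or a number of a turn 8.59, either way. A call with a gripper value outside its range is refused whole. The fingers move at their own pace and stop on an object; "newtons" is the grip in N (left out, the last holds). Time passes only in rows, so rows that do not move let the fingers close. It gives the time, the measured TCP pose, the force, the opening and the grip force at its end, in the units of the state.
- manip.sense(): the state, without advancing time (a new reading comes with each control period).
- manip.snapshot(name): name is "side" or "top"; returns a dict with "image" (384x512x3 uint8, red, green, blue), "z_map" (384x512 float32, m along the optical axis (not along the pixel's ray), 0 where there is no reading), "fov_y" (degrees; the focal length in pixels is half the picture's height over the tangent of half this angle, whatever the lens; pixels are square), "cx", "cy" (the principal point, pixels), "extrinsics" (4x4, takes a point from camera to world coordinates). Camera axes: x right, y up, looking along -z (the intrinsics and any distortion apply to the point x, -y, -z); pixel columns grow to the right and rows downward; lengths in m; the calibration is good to about 2 mm. A picture is of the moment at which its call begins.
- manip.sign_off(): hands the job in; it is judged then, once.
The state is a dict: "t": time; "q": joint angles; "qd": joint speeds; "tau": joint torques, N m; "tcp_pos": TCP position; "tool_rot": TCP orientation; "force": force on the tool from outside, world axes, zero at the start; "ft_torque": the same for the moment, N m; "finger_gap": opening from 0.0 (shut) to 1.0 (fully open); "gripper_force": force on a finger pad.
Only numpy, scipy, OpenCV 4.12 (cv2) and the standard library are available. Lean on these libraries where they do the work, as an engineer would, in place of code of your own. Each camera call takes 0.05 s, during which the arm holds its last target. There are 200 camera calls.

## Working session

There is one attempt and no reset: what is moved stays moved. The work goes in short steps, Python scripts to look and compute and a tool call to move; the robot and the scene stay as the last step left them, time stands still between calls to the robot, and variables do not carry over. Pictures are saved under pics/ and viewed, at most 10 in all, crops included, and the job is handed in when it is done.

Besides the shell and the picture viewer there is one more tool, called as name([rows], argument=value, ...), one row to a line, values as JSON. drive_tool: Moves the arm, as the interface text tells. Its arguments: {"type":"object","properties":{"plan":{"type":"array"},"newtons":{"type":"number"}},"required":["plan"]}

```bash
ls; mkdir -p pics; cat > h.py <<'E'
import numpy as np, cv2
from station import manip
def snap(n):
    s=manip.snapshot(n); return s
def world(s,u,v,d=None):
    f=192/np.tan(np.radians(s["fov_y"])/2); u=np.asarray(u,float);v=np.asarray(v,float)
    if d is None: d=s["z_map"][np.int_(np.round(v)),np.int_(np.round(u))]
    p=np.stack([(u-s["cx"])/f*d,-(v-s["cy"])/f*d,-d*np.ones_like(u)],-1)
    E=np.asarray(s["extrinsics"]); return p@E[:3,:3].T+E[:3,3]
def onplane(s,u,v,z):
    E=np.asarray(s["extrinsics"]); a=world(s,u,v,1.0)-E[:3,3]
    return E[:3,3]+a*((z-E[2,3])/a[...,2])[...,None]
E
python3 - <<'E'
from h import *
for n in("side","top"):
    s=snap(n); print(n,s.keys(),s["fov_y"],s["cx"],s["cy"],np.round(s["extrinsics"],3).tolist())
    cv2.imwrite(f"pics/{n}0.png",s["image"][...,::-1]); np.savez(f"pics/{n}0.npz",**{k:v for k,v in s.items()})
print(manip.sense(), manip.finger_overhang)
E
```

```text
pics
side dict_keys(['image', 'z_map', 'fov_y', 'cx', 'cy', 'extrinsics']) 56.368156219767506 257.0268106962746 189.2043333795011 [[0.911, 0.233, -0.342, 0.185], [-0.413, 0.534, -0.737, -0.77], [0.011, 0.812, 0.583, 0.635], [0.0, 0.0, 0.0, 1.0]]
top dict_keys(['image', 'z_map', 'fov_y', 'cx', 'cy', 'extrinsics']) 45.440291997680525 258.32621607803 188.5399661231074 [[-0.03, 0.991, -0.13, 0.343], [-0.999, -0.034, -0.027, -0.068], [-0.032, 0.129, 0.991, 1.352], [0.0, 0.0, 0.0, 1.0]]
{'t': 0.1, 'q': array([ 1.15350811e+00,  5.28377357e-01,  1.43378914e+00,  2.10131350e-05,
        1.18141479e+00, -1.78464785e-01]), 'qd': array([-0.00017622, -0.00162763, -0.00290175, -0.00035365,  0.00176164,
        0.00204958]), 'tau': array([-2.17345519e-04, -4.43303776e+01, -1.78587055e+01, -2.46091695e-04,
        3.85739986e-03, -5.06199029e-06]), 'tcp_pos': array([0.14753617, 0.60669178, 0.24442414]), 'tool_rot': array([ 1.19132046e-01,  9.92877921e-01, -9.47677082e-04, -3.01111074e-04]), 'force': array([-0.12345666, -0.36788688,  1.14622283]), 'ft_torque': array([ 0.03045987, -0.00576662,  0.00919197]), 'gripper_force': 0.0, 'finger_gap': 0.997287870554724} 0.014
```

View pics/top0.png

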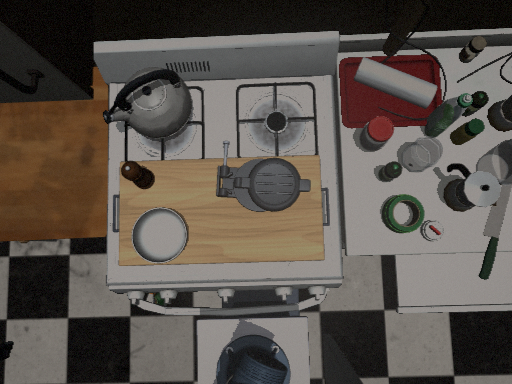

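View pics/side0.png

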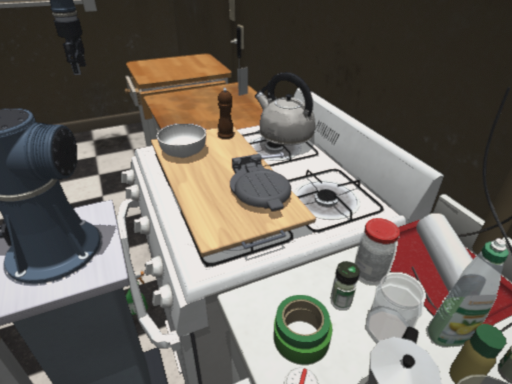

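The top view shows the iron at about (265,185), hinge to the left (world +y), and the pin sticking up at (226,150). The lid lug is at (308,185). The side view shows the lug at (275,205) and the hinge at (243,165).

```bash
python3 - <<'E'
from h import *
ims=[]
for n,(a,b,c,d) in dict(top=(205,315,130,215),side=(222,302,146,216)).items():
    s=dict(np.load(f"pics/{n}0.npz")); im=s["image"][c:d,a:b,::-1]
    im=cv2.convertScaleAbs(cv2.resize(im,None,fx=7,fy=7,interpolation=cv2.INTER_CUBIC),alpha=1.6,beta=20)
    cv2.imwrite(f"pics/{n}0c.png",im)
s=dict(np.load("pics/top0.npz"))
W=world(s,*np.meshgrid(np.arange(512),np.arange(384)))
for r in range(138,214,4): print(r,' '.join('%3d'%(1000*W[r,c,2]) for c in range(208,318,4)))
for p in[(226,150),(308,185),(265,185),(320,157)]: print(p,W[p[1],p[0]].round(3))
E
```

```text
138   2   3   2  -2  -1  -1   4   0   0   1  -7  -1   2  -1  -3  -5   0  39  -5  -6  -6   2  -2   1  -6  -5   2   8
142   0  -3  -3   0  96  95   0  -7  -4  -1  -3   0   3  -1  -9  -5  -7  40  -8  -5  -2  -8   2  -1   0   1   0  14
146   1   0  -3  -3   0   0   1   1  -2   2  -2  -1  -3   0  -5   0   1  -1  -2  -4  -3   6   5   3   2   2   4   7
150   0   0   0  -4  90   2   6  -4   5   3  -1   0   2   0  -4   1  -1  -6   4   7   5  -4  -1  -1   2   3  -1   8
154  -2   2  -4   7  87   0   4  -1   1   1  -2  -1   3  -3   0   0   1 1352   3   0   4  -1  -1   0   0   2   5   8
158   4  56  52  56  95  57  58  57  56  56  62  57  58  59  59  86  92  92  86  56  58  64  57  57  57  56  57  58
162  60  55  57  56  95  62  57  52  59  55  77  72  77  92 103 101 101  94  98 103  92  56  56  58  58  52  59  56
166  58  56  54  90 105  96 1352  53  55  81  78  79  99  99  99  92  97  94  96  95  98  97  60  54  57  59  59  56
170  55  54  52  93 106  95  77  77  75  82  79  97 100  99  95  94  96  97  95  97  94 102  95  53  61  53  52  62
174  56  54  61  98 101  98  88  75  80  81  83  99 10
[... 541 characters left out ...]
8 105  99  80  77  76  84  81  80 101  97  96 101  96 100  99  96  98 102  99  95  55  63  58  61  57
198  61  53  58  54  57  58  53  52  76  78  82  92  97  95 100 100  94  96  95  96  96 101  95  63  56  57 1352  57
202  60  54  57  60  54  54  58  59  79  79  77  77  93 100 103  94  97  93  93  99  96  94  54  62  59  57  59  56
206  58  57  61  57  63  62  55  54  60 1352  80  81  82  90  97  96 100  99 100  90  85  63  61  58  58  62  56  58
210  53  61  58  54  52  54  57  54  58  51  62  78  77  83  81  92  93  87  86  55  57  55  59  56  56  58  58  58
(226, 150) [0.622 0.054 0.092]
(308, 185) [ 0.514 -0.17   0.097]
(265, 185) [ 0.518 -0.052  0.095]
(320, 157) [ 0.611 -0.218 -0.002]
```

View pics/top0c.png

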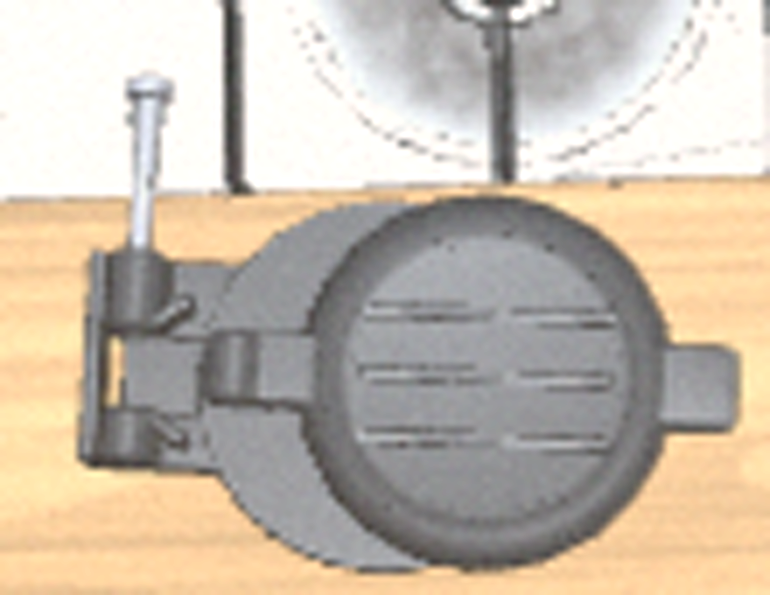

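View pics/side0c.png

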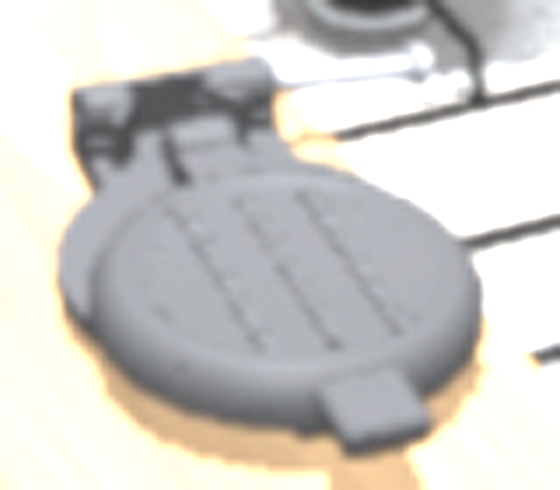

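Close-ups: in the top crop (scale 7, offset 205,130) the lid lug end is at (738,389), the tongue barrel at (230,368), the ears at (138,290) and (128,434), and the pin head at (150,85). In the side crop the hinge is at upper left and the lug at (385,410).

```bash
python3 - <<'E'
from h import *
s=dict(np.load("pics/top0.npz"))
def P(x,y,z,n=None):
    p=onplane(s,np.array([x/7+205-.43]),np.array([y/7+130-.43]),z)[0]; print(n,p.round(4)); return p
lug=P(739,388,.099,"lug end top"); eye=P(231,368,.105,"eye top")
P(732,345,.099,"lug c1");P(732,431,.099,"lug c2")
e1=P(138,285,.105,"pin ear");e2=P(128,434,.105,"far ear"); P(140,325,.105,"in1");P(130,408,.105,"in2")
h=P(150,73,.093,"head end");P(140,250,.093,"pin at ear")
print("lid dir",(eye-lug)[:2],np.degrees(np.arctan2(-(eye-lug)[0],(eye-lug)[1])))
print("pin axis",(e1-e2)[:2])
# lower disc: dark pixels left arc ; lid disc
hsv=cv2.cvtColor(s["image"],cv2.COLOR_RGB2HSV)
m=((hsv[...,1]<70)&(hsv[...,2]<140)).astype(np.uint8)
c=max(cv2.findContours(m[158:216,205:320].copy(),cv2.RETR_EXTERNAL,cv2.CHAIN_APPROX_NONE)[0],key=cv2.contourArea)[:,0]+[205,158]
def fit(sel,z):
    q=onplane(s,c[sel,0],c[sel,1],z)[:,:2]
    A=np.c_[2*q,np.ones(len(q))]; k=np.linalg.lstsq(A,(q**2).sum(1),rcond=None)[0]; print(len(q),k[:2].round(4),np.sqrt(k[2]+k[:2]@k[:2]).round(4))
    # fixed radius
    from scipy.optimize import least_squares
    r=least_squares(lambda k_:np.hypot(*(q-k_).T)-.0755,k[:2],loss='soft_l1',f_scale=.002); print(r.x.round(4))
fit((c[:,0]>238)&(c[:,0]<258)&(c[:,1]>198),.07)
fit(((c[:,0]>275)&(c[:,0]<298)&((c[:,1]>195)|(c[:,1]<175))),.09)
E
```

```text
lug end top [ 0.5133 -0.1761  0.099 ]
eye top [0.5273 0.0231 0.105 ]
lug c1 [ 0.5304 -0.1741  0.099 ]
lug c2 [ 0.4964 -0.1726  0.099 ]
pin ear [0.5616 0.0591 0.105 ]
far ear [0.5025 0.0643 0.105 ]
in1 [0.5456 0.0587 0.105 ]
in2 [0.5128 0.0633 0.105 ]
head end [0.65   0.0537 0.093 ]
pin at ear [0.5779 0.0592 0.093 ]
lid dir [0.01397368 0.19921801] -4.012307914951599
pin axis [ 0.05916118 -0.00514523]
20 [ 0.5153 -0.0296] 0.0646
[ 0.5253 -0.035 ]
49 [ 0.5211 -0.0752] 0.0738
[ 0.5212 -0.0726]
```

drive_tool([
  [0, 0, -0.04, 0, 0, -4.6, -1],
  [0, 0, -0.04, 0, 0, -4.6, -1],
  [-0.02, -0.023, 0, 0, 0, 0, -1],
  [-0.03, -0.035, 0, 0, 0, 0, -1],
  [-0.03, -0.035, 0, 0, 0, 0, -1],
  [-0.03, -0.035, 0, 0, 0, 0, -1],
  [-0.03, -0.035, 0, 0, 0, 0, -1],
  [-0.03, -0.035, 0, 0, 0, 0, -1],
  [-0.03, -0.035, 0, 0, 0, 0, -1],
  [-0.03, -0.035, 0, 0, 0, 0, -1],
])

```text
t: 1.1
tcp_pos: [0.3566, 0.3204, 0.3251]
tool_rot: [0.039, 0.999, -0.0, -0.0]
force: [0.5, 0.5, -0.3]
finger_gap: 0.001
gripper_force: 0.0
```

drive_tool([
  [-0.017, -0.046, 0, 0, 0, 0, -1],
  [-0.017, -0.046, 0, 0, 0, 0, -1],
  [-0.017, -0.046, 0, 0, 0, 0, -1],
  [-0.017, -0.046, 0, 0, 0, 0, -1],
  [-0.017, -0.046, 0, 0, 0, 0, -1],
  [-0.017, -0.046, 0, 0, 0, 0, -1],
  [-0.017, -0.046, 0, 0, 0, 0, -1],
  [-0.017, -0.046, 0, 0, 0, 0, -1],
  [-0.017, -0.046, 0, 0, 0, 0, -1],
  [-0.017, -0.046, 0, 0, 0, 0, -1],
])

```text
t: 2.1
tcp_pos: [0.4896, -0.1517, 0.325]
tool_rot: [0.039, 0.999, 0.0, -0.0]
force: [1.1, -0.7, 0.1]
finger_gap: 0.002
gripper_force: 0.0
```

drive_tool([
  [-0.011, -0.028, 0, 0, 0, 0, -1],
  [-0.012, -0.028, 0, 0, 0, 0, -1],
  [0, 0, 0.045, 0, 0, 0, -1],
  [0, 0, 0.045, 0, 0, 0, -1],
  [0, 0, 0.045, 0, 0, 0, -1],
  [0, 0, 0.04, 0, 0, 0, -1],
  [0, 0, 0.02, 0, 0, 0, -1],
  [0, 0, 0, 0, 0, 0, -1],
])

```text
t: 2.9
tcp_pos: [0.5059, -0.206, 0.1269]
tool_rot: [0.039, 0.999, 0.002, -0.004]
force: [0.4, 0.5, 1.4]
finger_gap: 0.002
gripper_force: 0.0
```

```bash
python3 - <<'E'
from h import *
s=snap("side"); print(manip.sense()["tcp_pos"],manip.sense()["tool_rot"])
im=s["image"][130:240,215:325,::-1]
cv2.imwrite("pics/side1.png",cv2.convertScaleAbs(cv2.resize(im,None,fx=5,fy=5,interpolation=cv2.INTER_CUBIC),alpha=1.6,beta=15))
E
```

```text
[ 0.50728908 -0.20680459  0.12886111] [ 0.03909333  0.99923344  0.00106156 -0.00176399]
```

View pics/side1.png

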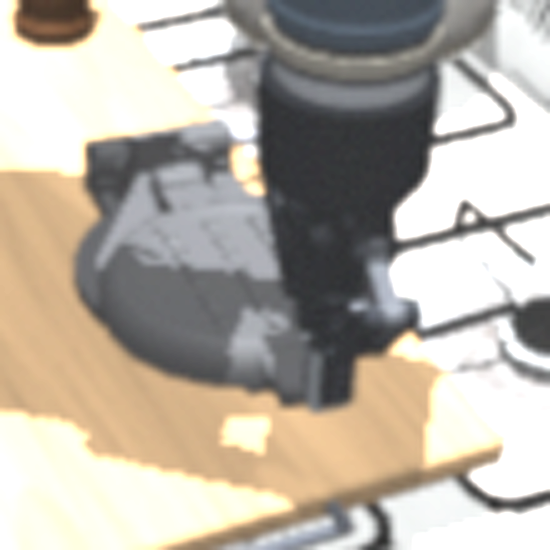

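The fingertips (crop 325,400) sit just behind the lug end (290,390), clear of the lid. I'll lower and make contact.

drive_tool([
  [0, 0, 0.015, 0, 0, 0, -1],
  [0, 0, 0.014, 0, 0, 0, -1],
  [0, 0, 0, 0, 0, 0, -1],
  [0, 0.006, 0, 0, 0, 0, -1],
  [0, 0.005, 0, 0, 0, 0, -1],
  [0, 0.003, 0, 0, 0, 0, -1],
  [0, 0.003, 0, 0, 0, 0, -1],
  [0, 0.003, 0, 0, 0, 0, -1],
  [0, 0, 0, 0, 0, 0, -1],
])

```text
t: 3.85
tcp_pos: [0.5103, -0.1875, 0.1017]
tool_rot: [0.039, 0.999, -0.0, 0.001]
force: [0.4, -0.3, 0.3]
finger_gap: -0.002
gripper_force: 0.4
```

drive_tool([
  [0, 0.003, 0, 0, 0, 0, -1],
  [0, 0.003, 0, 0, 0, 0, -1],
  [0, 0.003, 0, 0, 0, 0, -1],
  [0, 0.003, 0, 0, 0, 0, -1],
  [0, 0.003, 0, 0, 0, 0, -1],
])

```text
t: 4.35
tcp_pos: [0.5112, -0.1727, 0.1015]
tool_rot: [0.039, 0.999, -0.0, 0.0]
force: [-0.4, -5.0, 1.7]
finger_gap: 0.001
gripper_force: 2.7
```

drive_tool([
  [0, 0.003, 0, 0, 0, 0, -1],
  [0, 0.003, 0, 0, 0, 0, -1],
  [0, 0.003, 0, 0, 0, 0, -1],
  [0, 0.003, 0, 0, 0, 0, -1],
  [0, 0, 0, 0, 0, 0, -1],
])

```text
t: 4.85
tcp_pos: [0.512, -0.1598, 0.1014]
tool_rot: [0.039, 0.999, 0.0, 0.0]
force: [-0.2, -1.3, 1.4]
finger_gap: -0.0
gripper_force: 1.0
```

```bash
python3 - <<'E'
from h import *
s=snap("top"); print(manip.sense()["tcp_pos"],manip.sense()["force"])
im=s["image"][130:215,205:315,::-1]
cv2.imwrite("pics/top1.png",cv2.convertScaleAbs(cv2.resize(im,None,fx=7,fy=7,interpolation=cv2.INTER_CUBIC),alpha=1.6,beta=20))
E
```

```text
[ 0.51197174 -0.1597397   0.1013165 ] [ 0.89685954 -1.43814397  0.84839254]
```

View pics/top1.png

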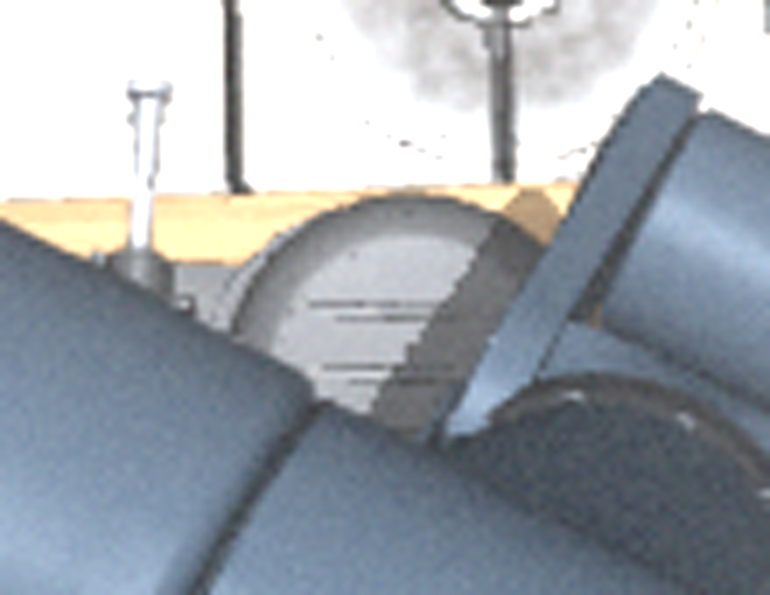

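The lid's left edge has moved from x≈305 to 232 in the crop (about 27 mm), with the arm hiding the lug. About 10 mm is left.

drive_tool([
  [0, 0.002, 0, 0, 0, 0, -1],
  [0, 0.002, 0, 0, 0, 0, -1],
  [0, 0.002, 0, 0, 0, 0, -1],
  [0, 0.002, 0, 0, 0, 0, -1],
])

```text
t: 5.3
tcp_pos: [0.5126, -0.1527, 0.1014]
tool_rot: [0.039, 0.999, -0.0, 0.0]
force: [-0.9, -5.8, 1.9]
finger_gap: 0.002
gripper_force: 2.7
```

drive_tool([
  [0, 0.001, 0, 0, 0, 0, -1],
  [0, 0.001, 0, 0, 0, 0, -1],
  [0, 0.001, 0, 0, 0, 0, -1],
])

```text
t: 5.6
tcp_pos: [0.5127, -0.1495, 0.1013]
tool_rot: [0.039, 0.999, -0.0, -0.0]
force: [-0.1, -4.6, 2.3]
finger_gap: -0.003
gripper_force: 2.6
```

drive_tool([
  [0, 0.001, 0, 0, 0, 0, -1],
  [0, 0.001, 0, 0, 0, 0, -1],
])

```text
t: 5.8
tcp_pos: [0.5129, -0.1476, 0.1013]
tool_rot: [0.039, 0.999, -0.0, -0.0]
force: [-2.0, -6.9, 2.5]
finger_gap: -0.003
gripper_force: 3.5
```

drive_tool([
  [0, 0.001, 0, 0, 0, 0, -1],
  [0, 0.001, 0, 0, 0, 0, -1],
])

```text
t: 6.0
tcp_pos: [0.5132, -0.1473, 0.1014]
tool_rot: [0.038, 0.999, -0.002, 0.0]
force: [-2.9, -12.3, 0.9]
finger_gap: 0.001
gripper_force: 6.1
```

drive_tool([
  [0, 0.001, 0, 0, 0, 0, -1],
  [0, 0.001, 0, 0, 0, 0, -1],
])

```text
t: 6.2
tcp_pos: [0.5136, -0.147, 0.1016]
tool_rot: [0.038, 0.999, -0.003, 0.001]
force: [-3.7, -17.5, 0.3]
finger_gap: 0.001
gripper_force: 8.3
```

drive_tool([
  [0, 0.001, 0, 0, 0, 0, -1],
  [0, 0.001, 0, 0, 0, 0, -1],
])

```text
t: 6.4
tcp_pos: [0.5148, -0.1469, 0.1018]
tool_rot: [0.037, 0.999, -0.005, 0.002]
force: [-3.7, -22.8, -1.2]
finger_gap: -0.004
gripper_force: 10.2
```

drive_tool([
  [0, -0.012, 0, 0, 0, 0, -1],
  [0, -0.03, 0, 0, 0, 0, -1],
  [0, -0.04, -0.02, 0, 0, 0, -1],
  [0, -0.04, -0.03, 0, 0, 0, -1],
  [0, -0.03, -0.04, 0, 0, 0, -1],
  [0, 0, -0.04, 0, 0, 0, -1],
  [0, 0, 0, 0, 0, 0, -1],
])

```text
t: 7.1
tcp_pos: [0.5037, -0.2947, 0.2362]
tool_rot: [0.04, 0.999, -0.002, 0.004]
force: [0.7, -0.3, -0.2]
finger_gap: 0.003
gripper_force: 0.0
```

```bash
python3 - <<'E'
from h import *
t=snap("top"); s=snap("side"); print(manip.sense()["tcp_pos"],manip.sense()["force"])
np.savez("pics/top2.npz",**t); np.savez("pics/side2.npz",**s)
f=lambda im,k:cv2.convertScaleAbs(cv2.resize(im[...,::-1],None,fx=k,fy=k,interpolation=cv2.INTER_CUBIC),alpha=1.6,beta=20)
a=f(t["image"][135:205,208:313],7)[:,:735]; b=f(s["image"][146:206,225:305],7)[:,:]
cv2.imwrite("pics/top2.png",a); cv2.imwrite("pics/side2.png",b)
E
```

```text
[ 0.50116849 -0.29174474  0.23139763] [-0.48498759 -0.07412699 -0.79455318]
```

View pics/top2.png

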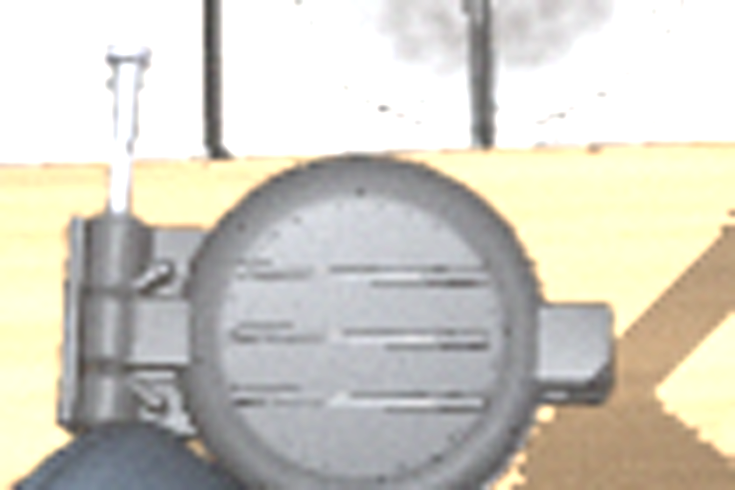

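The tongue barrel now sits in line between the ears (crop x≈112, y 290–365), with the lug at (575,350). Next comes the pin, head at (128,55).

```bash
python3 - <<'E'
from h import *
t=dict(np.load("pics/top2.npz"));s=dict(np.load("pics/side2.npz"))
def ray(s,u,v):
    E=s["extrinsics"]; d=world(s,u,v,1.0)-E[:3,3]; return E[:3,3],d/np.linalg.norm(d)
def tri(a,b):
    A=np.zeros((3,3));B=np.zeros(3)
    for o,d in(ray(t,*a),ray(s,*b)):
        M=np.eye(3)-np.outer(d,d);A+=M;B+=M@o
    p=np.linalg.solve(A,B); return p,[np.linalg.norm((np.eye(3)-np.outer(d,d))@(p-o)) for o,d in(ray(t,*a),ray(s,*b))]
print("head",tri((208+128/7-.43,135+56/7-.43),(222+423/7-.43,146+60/7-.43)))
print("shank@ear",tri((208+118/7-.43,135+212/7-.43),(222+272/7-.43,146+82/7-.43)))
for n,x,y,z in(("headend",128,47,.09),("pin@ear",118,212,.093),("ear out",112,222,.105),("tongue",111,327,.105),("lug",611,350,.099)):
    print(n,onplane(t,np.array([208+x/7-.43]),np.array([135+y/7-.43]),z)[0].round(4))
E
```

```text
head (array([0.6456374 , 0.05358699, 0.09047665]), [np.float64(0.0025489192833963435), np.float64(0.002548919283396459)])
shank@ear (array([0.5793485 , 0.05968355, 0.0921584 ]), [np.float64(8.034036064186676e-05), np.float64(8.034036064207978e-05)])
headend [0.647  0.0545 0.09  ]
pin@ear [0.5791 0.0596 0.093 ]
ear out [0.5729 0.0609 0.105 ]
tongue [0.531  0.0621 0.105 ]
lug [ 0.5159 -0.1342  0.099 ]
```

View pics/side2.png

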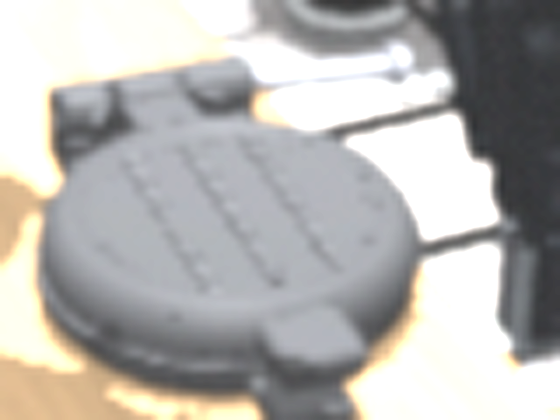

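Side view: the lid is closed, the tongue lies between the ears (155,105), and the pin head is at (400,62). Now I'll go around to the pin head.

drive_tool([
  [-0.019, 0.039, 0, 0, 0, 0, -1],
  [-0.02, 0.04, 0, 0, 0, 0, -1],
  [-0.02, 0.04, 0, 0, 0, 0, -1],
  [-0.02, 0.04, 0, 0, 0, 0, -1],
  [-0.02, 0.04, 0, 0, 0, 0, -1],
  [-0.02, 0.04, 0, 0, 0, 0, -1],
  [-0.02, 0.04, 0, 0, 0, 0, -1],
  [-0.02, 0.04, 0, 0, 0, 0, -1],
  [-0.015, 0.035, 0, 0, 0, 0, -1],
  [0, 0, 0, 0, 0, 0, -1],
])

```text
t: 8.2
tcp_pos: [0.702, 0.053, 0.2277]
tool_rot: [0.036, 0.999, 0.002, -0.003]
force: [-1.3, -0.3, -0.6]
finger_gap: 0.003
gripper_force: 0.0
```

drive_tool([
  [0, -0.004, 0.03, 0, 0, 0, -1],
  [0, 0, 0.04, 0, 0, 0, -1],
  [0, 0, 0.04, 0, 0, 0, -1],
  [0, 0, 0.02, 0, 0, 0, -1],
  [0, 0, 0.008, 0, 0, 0, -1],
  [0, 0, 0, 0, 0, 0, -1],
])

```text
t: 8.8
tcp_pos: [0.7, 0.0424, 0.0905]
tool_rot: [0.039, 0.999, 0.0, -0.003]
force: [0.5, 0.3, 1.0]
finger_gap: -0.0
gripper_force: 0.0
```

drive_tool([
  [0.008, 0.003, 0, 0, 0, 0, -1],
  [0.008, 0.002, 0, 0, 0, 0, -1],
  [0.005, 0, 0, 0, 0, 0, -1],
  [0.004, 0, 0, 0, 0, 0, -1],
  [0.004, 0, 0, 0, 0, 0, -1],
  [0, 0, 0, 0, 0, 0, -1],
])

```text
t: 9.4
tcp_pos: [0.6732, 0.0495, 0.0937]
tool_rot: [0.039, 0.999, 0.0, -0.0]
force: [-0.4, -0.0, 1.1]
finger_gap: 0.0
gripper_force: 0.0
```

drive_tool([
  [0.003, 0, 0, 0, 0, 0, -1],
  [0.003, 0, 0, 0, 0, 0, -1],
  [0.003, 0, 0, 0, 0, 0, -1],
  [0.003, 0, 0, 0, 0, 0, -1],
  [0, 0, 0, 0, 0, 0, -1],
])

```text
t: 9.9
tcp_pos: [0.6615, 0.0504, 0.0933]
tool_rot: [0.039, 0.999, 0.0, -0.0]
force: [0.8, 0.2, -0.3]
finger_gap: 0.002
gripper_force: 0.0
```

drive_tool([
  [0.002, 0, 0, 0, 0, 0, -1],
  [0.002, 0, 0, 0, 0, 0, -1],
  [0.002, 0, 0, 0, 0, 0, -1],
])

```text
t: 10.2
tcp_pos: [0.6571, 0.0507, 0.0938]
tool_rot: [0.039, 0.999, -0.0, 0.002]
force: [3.2, -0.2, 0.5]
finger_gap: -0.001
gripper_force: 1.5
```

drive_tool([
  [0.002, 0, 0, 0, 0, 0, -1],
  [0.002, 0, 0, 0, 0, 0, -1],
  [0.002, 0, 0, 0, 0, 0, -1],
])

```text
t: 10.5
tcp_pos: [0.6517, 0.0511, 0.0942]
tool_rot: [0.039, 0.999, -0.0, 0.002]
force: [5.8, -1.3, 2.1]
finger_gap: 0.002
gripper_force: 2.7
```

drive_tool([
  [0.002, 0, 0, 0, 0, 0, -1],
  [0.002, 0, 0, 0, 0, 0, -1],
])

```text
t: 10.7
tcp_pos: [0.6482, 0.0513, 0.0944]
tool_rot: [0.039, 0.999, -0.0, 0.003]
force: [6.3, -1.3, 1.4]
finger_gap: 0.001
gripper_force: 3.0
```

drive_tool([
  [0.002, 0, 0, 0, 0, 0, -1],
  [0.002, 0, 0, 0, 0, 0, -1],
])

```text
t: 10.9
tcp_pos: [0.6447, 0.0515, 0.0946]
tool_rot: [0.039, 0.999, -0.0, 0.004]
force: [5.5, -0.4, 3.5]
finger_gap: 0.0
gripper_force: 3.2
```

drive_tool([
  [0.002, 0, 0, 0, 0, 0, -1],
  [0.002, 0, 0, 0, 0, 0, -1],
])

```text
t: 11.1
tcp_pos: [0.641, 0.0518, 0.0948]
tool_rot: [0.039, 0.999, -0.0, 0.004]
force: [6.5, -0.6, 2.3]
finger_gap: 0.004
gripper_force: 3.3
```

drive_tool([
  [0.002, 0, 0, 0, 0, 0, -1],
  [0.002, 0, 0, 0, 0, 0, -1],
  [0.002, 0, 0, 0, 0, 0, -1],
  [0.002, 0, 0, 0, 0, 0, -1],
])

```text
t: 11.5
tcp_pos: [0.6335, 0.0524, 0.0951]
tool_rot: [0.039, 0.999, -0.0, 0.004]
force: [7.4, -1.0, 3.8]
finger_gap: 0.001
gripper_force: 3.5
```

drive_tool([
  [0.002, 0, 0, 0, 0, 0, -1],
  [0.002, 0, 0, 0, 0, 0, -1],
  [0.002, 0, 0, 0, 0, 0, -1],
])

```text
t: 11.8
tcp_pos: [0.628, 0.0528, 0.0953]
tool_rot: [0.039, 0.999, -0.0, 0.005]
force: [7.3, -1.5, 4.0]
finger_gap: -0.002
gripper_force: 3.7
```

drive_tool([
  [0.002, 0, 0, 0, 0, 0, -1],
  [0.002, 0, 0, 0, 0, 0, -1],
  [0.002, 0, 0, 0, 0, 0, -1],
])

```text
t: 12.1
tcp_pos: [0.6224, 0.0531, 0.0956]
tool_rot: [0.039, 0.999, -0.0, 0.005]
force: [3.9, -0.4, 1.3]
finger_gap: 0.003
gripper_force: 0.8
```

drive_tool([
  [0.002, 0, 0, 0, 0, 0, -1],
  [0.002, 0, 0, 0, 0, 0, -1],
  [0.002, 0, 0, 0, 0, 0, -1],
  [0.002, 0, 0, 0, 0, 0, -1],
])

```text
t: 12.5
tcp_pos: [0.6086, 0.0547, 0.0927]
tool_rot: [0.039, 0.999, 0.0, -0.001]
force: [1.1, -0.1, 1.2]
finger_gap: -0.001
gripper_force: 0.1
```

drive_tool([
  [0.002, 0, 0, 0, 0, 0, -1],
  [0.002, 0, 0, 0, 0, 0, -1],
  [0.002, 0, 0, 0, 0, 0, -1],
])

```text
t: 12.8
tcp_pos: [0.6037, 0.0549, 0.0932]
tool_rot: [0.039, 0.999, 0.0, -0.0]
force: [0.6, -0.1, -0.8]
finger_gap: -0.001
gripper_force: 0.1
```

drive_tool([
  [0.002, 0, 0, 0, 0, 0, -1],
  [0.002, 0, 0, 0, 0, 0, -1],
])

```text
t: 13.0
tcp_pos: [0.5999, 0.0552, 0.0933]
tool_rot: [0.039, 0.999, -0.0, 0.0]
force: [0.6, 0.8, 0.2]
finger_gap: 0.001
gripper_force: 0.1
```

drive_tool([
  [0.002, 0, 0, 0, 0, 0, -1],
  [0.002, 0, 0, 0, 0, 0, -1],
])

```text
t: 13.2
tcp_pos: [0.598, 0.0553, 0.0936]
tool_rot: [0.039, 0.999, -0.0, 0.003]
force: [6.4, -0.0, -3.4]
finger_gap: 0.003
gripper_force: 3.0
```

drive_tool([
  [0.002, 0, 0, 0, 0, 0, -1],
  [0.001, 0, 0, 0, 0, 0, -1],
])

```text
t: 13.4
tcp_pos: [0.598, 0.0553, 0.0941]
tool_rot: [0.039, 0.999, -0.0, 0.006]
force: [9.6, 0.9, -6.0]
finger_gap: 0.001
gripper_force: 4.6
```

drive_tool([
  [0.001, 0, 0, 0, 0, 0, -1],
  [0, 0, 0, 0, 0, 0, -1],
])

```text
t: 13.6
tcp_pos: [0.598, 0.0552, 0.0943]
tool_rot: [0.039, 0.999, -0.0, 0.007]
force: [10.7, -0.6, -6.0]
finger_gap: 0.001
gripper_force: 4.8
```

drive_tool([
  [-0.015, 0, 0, 0, 0, 0, -1],
  [-0.03, 0, 0, 0, 0, 0, -1],
  [-0.02, 0, -0.03, 0, 0, 0, -1],
  [0, 0, -0.05, 0, 0, 0, -1],
  [0, 0, -0.05, 0, 0, 0, -1],
  [0.01, -0.045, -0.01, 0, 0, 0, -1],
  [0.01, -0.045, 0, 0, 0, 0, -1],
  [0.01, -0.045, 0, 0, 0, 0, -1],
  [0.01, -0.045, 0, 0, 0, 0, -1],
  [0.01, -0.045, 0, 0, 0, 0, -1],
])

```text
t: 14.6
tcp_pos: [0.588, -0.1708, 0.2333]
tool_rot: [0.039, 0.999, 0.0, -0.001]
force: [0.5, -0.2, 0.1]
finger_gap: 0.004
gripper_force: 0.0
```

drive_tool([
  [0.01, -0.045, 0, 0, 0, 0, -1],
  [0.01, -0.045, 0, 0, 0, 0, -1],
  [0.01, -0.045, 0, 0, 0, 0, -1],
  [0, -0.02, 0, 0, 0, 0, -1],
  [0, 0, 0, 0, 0, 0, -1],
])

```text
t: 15.1
tcp_pos: [0.5467, -0.3246, 0.2331]
tool_rot: [0.041, 0.999, -0.0, 0.0]
force: [-0.4, -0.7, -0.3]
finger_gap: -0.0
gripper_force: 0.0
```

```bash
python3 - <<'E'
from h import *
t=snap("top"); s=snap("side"); print(manip.sense()["tcp_pos"],manip.sense()["force"])
np.savez("pics/top3.npz",**t)
f=lambda im,k:cv2.convertScaleAbs(cv2.resize(im[...,::-1],None,fx=k,fy=k,interpolation=cv2.INTER_CUBIC),alpha=1.6,beta=20)
a=f(t["image"][140:204,208:258],8); b=f(s["image"][146:210,225:273],8)
cv2.imwrite("pics/ts3.png",np.hstack([a,b]))
E
```

```text
[ 0.54717913 -0.32081513  0.2329169 ] [ 1.40401358 -0.10546099  0.30678735]
```

View pics/ts3.png

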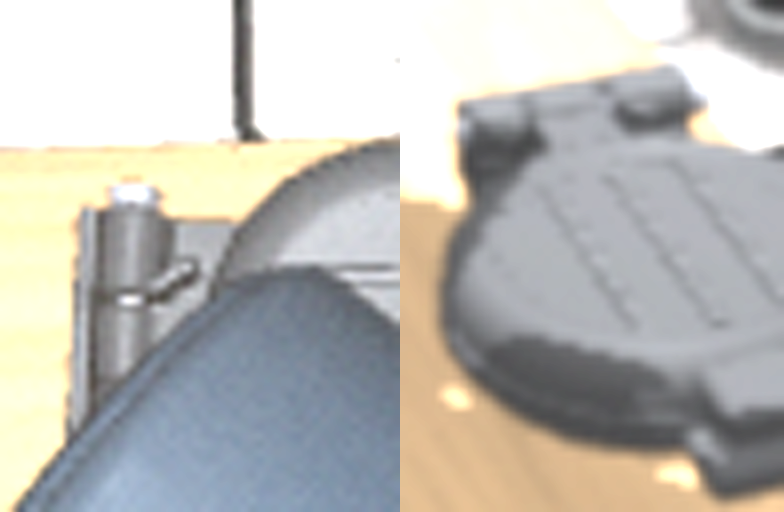

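The left half of the picture shows the pin head tight against the ear at (133,195), about 8 mm proud, which is just the head's thickness. The shank is visible in the gap at (130,298). The right half shows the lid closed. The robot is clear, so I'm handing in.

```bash
python3 -c "
from station import manip
print(manip.sign_off())"
```

```text
the job is handed in; nothing more can be done
None
```

The hinge is back together: the lid is closed, the tongue is fully in between the ears and the pin is pushed home with its head against the ear. I handed it in at about 15 s with the arm clear. The hand-in gave no verdict, and I did not re-measure the bowl, pepper mill or spice jar, though the arm stayed clear of them.

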